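# Stand the fallen spice jar in the shaker and hold its dial at the third notch

## Robot

A 6-joint arm with a two-finger parallel gripper is mounted at the origin on a cart in front of the work surface, level with it; the furniture and walls round the work are solid. World frame = base frame: x ahead of the robot, y to its left, z up, the work surface at z = 0. Lengths are in m, angles in rad, forces in N, time in s.
With the tool pointing down it reaches from about 0.4 to 0.825 m from the base axis. Payload 7 kg.
Tool frame: the origin (TCP) lies at the very end of the fingers, on their centre line; the grasp point (between the pads) lies behind it (r.grasp_offset is the z of the grasp point in the tool frame, in m); z points along the fingers, y is the line along which they close (so a half turn about z gives the same grasp; the last joint's range is limited). The gripper opens to 88 mm and grips with 3 to 60 N. Pads are 19 mm wide; open, the fingers measure 130 mm over their backs; the gripper's body (78 mm by 193 mm) begins 47 mm behind the grasp point.
Start: joints at [1.623, 0.359, 0.012, 0, -1.224, -0.288], TCP at [0.158, 0.656, 0.227] pointing down, gripper open.
Joint ranges: [-3.07, 3.07], [-1.43, 2.12], [-1.02, 1.25], [-3.03, 1.67], [-3.05, -0], [-3.03, 3.03]. Speed limits (rad/s): [2.39, 2.39, 3.01, 3.14, 3.14, 3.14].

## Interface

Orientations are given as a unit quaternion [x, y, z, w].
In Python, from workcell import r gives the robot as it stands.
- The arm moves only by the tool carry_out, never from a script. Its argument "plan" is a list of rows, each a list of 7 numbers: the shift along the world's x, y, z in m, then the turn, a rotation vector about the world's x, y, z in degrees, then the opening in per cent of the stroke, from 0 (shut) to 100 (fully open). In form: [[dx, dy, dz, rx, ry, rz, fingers], ...]. A call has 1 to 8 rows; each row shifts and turns the commanded pose from where the row before left it; what a row does not reach is not made up. A row lasts 1/12 s, in which the tool goes at most 41.7 mm and 7.16 degrees, less where a joint would pass 70% of its speed; a pose out of reach is approached as far as the arm can. A call with a gripper value outside its range is refused whole. The fingers move at their own pace and stop on an object; the grip force is fixed at half the most. Time passes only in rows, so rows that do not move let the fingers close. It gives the time, the measured TCP pose, the force, the opening and the grip force at its end, in the units of the state.
- r.state(): the state, without advancing time (a new reading comes with each control period).
- r.read_camera(name): name is "side" or "top"; returns a dict with "pixels" (384x512x3 uint8, red, green, blue), "fx", "fy", "cx", "cy" (pixels), "R" (3x3) and "t" (3): a world point X has camera coordinates R X + t. Camera axes: x right, y down, z forward; pixel columns grow to the right and rows downward; lengths in m; the calibration is good to about 2 mm. A picture is of the moment at which its call begins. There is no depth.
- r.hand_in(): hands the job in; it is judged then, once.
Trained networks look in a picture, given as the dict that the camera call returned (one of the last four; its "shot" number tells which), for a name from the list of things; names that differ only in an ending like _2 or _b are one class to them, and where a whole thing is asked for, a point or a joint stands for the part that bears it (a point fixed in the world has none). Each returns a list of dicts, best first, with "confidence" (0 to 1); they miss things now and then, are a little off and sometimes report something else, mostly with a low value. They report only what shows in the picture. A call takes as long as a camera call.
- r.recognise(picture, label): "pixel" ([column, row] in pixels, amid what is visible of it).
- r.masks_of(picture, label): "pixels" (384x512 bool, what is visible of it) and "pixel" ([column, row] in pixels, amid what is visible of it).
The state is a dict: "clock": time; "qpos": joint angles; "dq": joint speeds; "joint_torque": joint torques, N m; "tcp_pos": TCP position; "orientation": TCP orientation; "contact_force": force on the tool from outside, world axes, zero at the start; "torque": the same for the moment, N m; "gripper_width": finger opening in m; "finger_force": force on a finger pad.
Only numpy, scipy, OpenCV 4.12 (cv2) and the standard library are available. Lean on these libraries where they do the work, as an engineer would, in place of code of your own. Each camera call takes 0.05 s, during which the arm holds its last target. There are 200 camera calls.

## Task

The spice jar with the yellow-brown cap has toppled over on the cold hob: stand it upright, cap up, in the round seat of the jar shaker and let go of it. Then turn the shaker's spring-return dial clockwise past the first and second notches into the third and last one and keep holding it there: finish with the dial still held in the third notch by the gripper's fingers, as it springs back when released. Leave the dial at rest until the jar stands in its seat, and do not disturb the other jar, the tin and the lemon.

Things in the scene. Friction and masses are not known exactly. Their poses are not given: they have to be found in the camera images.
- jar_mid (a point): Centre (half-way up, on the axis) of the fallen spice jar: yellow-brown cap, red-and-green label, round, 42 mm in diameter, 106 mm tall, about 0.11 kg, cap on the top 21 mm. Its z axis runs from base to cap. It starts lying on the hob glass (z = 0, flat), its axis 21 mm above it, the cap end pointing towards the robot (within 0.5 rad of -x).
- jar_base (a point): Centre of the underside of the same spice jar, 53 mm from its centre along -z of the jar. Same axes.
- shaker: Jar shaker, fixed: a low grey base 125 x 256 mm, 18 mm high, with a white dial tower (100 x 104 mm, top 74 mm high) at its right (-y) end and the round seat at its left (+y) end. Origin: centre of its underside, on the worktop. Axes: x to its rear, y along it from dial to seat, z up. Nothing but the seated jar stands taller than 70 mm within 150 mm of the dial.
- seat (a point): Centre of the floor of the shaker's round seat, 18 mm above the worktop and 145 mm from the dial's axis along the shaker's y. Axes as the shaker's. The seat is a steel-rimmed well 58 mm in inner and 70 mm in outer diameter, its rim 9 mm above its floor.
- dial_grip (a point): Grip point on the dial's axis, 108 mm above the worktop and 11 mm below the top of its black grip bar. The bar is 54 mm long along the point's x, 14 mm wide along y (grasp across y from above), 34 mm high, with a white line on top towards +x, on a black disc 56 mm wide whose top is 23 mm below this point. The axes turn with the dial; at rest x points to the shaker's rear.
- dial (a joint): Dial angle in rad: 0 at rest, growing clockwise seen from above. Notches to be felt at 0.40, 0.80 and 1.20, stop at 1.26. A spring returns it to 0 from any notch: 0.08 N m at rest to 0.13 at the third notch; the notches add or take up to 0.04. Dots on the tower mark rest and the notches, bigger each time, the third notch's red.
- spice_jar_green: Bystander: the upright spice jar with a black cap, 40 mm in diameter, 105 mm tall, behind the shaker; origin at its underside. Not to be disturbed.
- tin: Bystander: food tin, 75 mm in diameter, 58 mm tall, behind the shaker; origin at its underside. Not to be disturbed.
- lemon: Bystander: lemon, 78 x 55 x 56 mm, at the worktop's front edge left of the shaker; origin at its underside. Not to be disturbed.

How it is judged:
On the way, in this order (a step that is already met when the one before it is completed fails the run):
1. the jar stands upright in the seat, let go, with the dial still at rest (horizontal distance between jar_base and seat below 0.012 m and z of jar_base in the frame of seat between -0.005 and 0.005 m and angle between jar_mid's own z axis and vertical below 0.12 rad and contact force between each of the arm, the fingers and jar below 0.1 N and value of joint dial below 0.2 rad), for 0.2 s.
2. the fingers hold the dial in the third notch (value of joint dial above 1.08 rad and contact force between the fingers and dial above 0.3 N), for 0.5 s.
At the end, for the whole second after the job is handed in: The jar stands cap up in the seat (base within 12 mm of the seat's centre and 5 mm of its floor, tilt under 0.12 rad), at rest and not touched by the robot, while the fingers hold the dial in the third notch (above 1.08 rad) against its spring (all of step 2 and horizontal distance between jar_base and seat below 0.012 m and z of jar_base in the frame of seat between -0.005 and 0.005 m and angle between jar_mid's own z axis and vertical below 0.12 rad and contact force between each of the arm, the fingers and jar below 0.1 N and linear speed of jar below 0.02 m/s); the arm keeps its last pose, push and grip.
It fails at once if the dial is turned before the jar stands in the seat (value of joint dial above 0.3 rad and (horizontal distance between jar_base and seat above 0.02 m or angle between jar_mid's own z axis and vertical above 0.3 rad)).
It fails at once if the green-labelled spice jar is disturbed (moved over 20 mm) (distance of spice_jar_green from where it was at the start of the episode above 0.02 m).
It fails at once if the tin is disturbed (moved over 20 mm) (distance of tin from where it was at the start of the episode above 0.02 m).
It fails at once if the lemon is disturbed (moved over 20 mm) (distance of lemon from where it was at the start of the episode above 0.02 m).
It also fails if it takes over 58 s, if anything falls off the work surface, if the arm or the gripper's body presses on something with over 40 N, if the wrist force passes 120 N, or if a joint passes its speed limit or range.

## Working session

There is one attempt and no reset: what is moved stays moved. The work goes in short steps, Python scripts to look and compute and a tool call to move; the robot and the scene stay as the last step left them, time stands still between calls to the robot, and variables do not carry over. Pictures are saved under pics/ and viewed, at most 10 in all, crops included, and the job is handed in when it is done.

Besides the shell and the picture viewer there is one more tool, called after "Emit:" in YAML: its name, and indented under it one key for each argument. carry_out: Moves the arm, as the interface text tells. Its arguments: {"type":"object","properties":{"plan":{"type":"array","items":{"type":"array","items":{"type":"number"}}}},"required":["plan"]}

```bash
mkdir -p pics; ls; cat > h.py <<'E'
import numpy as np, cv2
from workcell import r
def look(n):
    return r.read_camera(n)
def save(p,f): cv2.imwrite('pics/'+f,cv2.cvtColor(p['pixels'],cv2.COLOR_RGB2BGR))
def unp(p,px,z):
    R=np.array(p['R']);t=np.array(p['t']);c=-R.T@t
    d=R.T@np.array([(px[0]-p['cx'])/p['fx'],(px[1]-p['cy'])/p['fy'],1])
    return c+d*(z-c[2])/d[2]
def proj(p,X):
    c=np.array(p['R'])@np.array(X)+np.array(p['t']); return np.array([p['fx']*c[0]/c[2]+p['cx'],p['fy']*c[1]/c[2]+p['cy']])
E
python3 - <<'E'
from h import *
Z={'jar_mid':.021,'shaker':.03,'seat':.018,'dial_grip':.119,'spice_jar_green':.1,'tin':.058,'lemon':.03}
ims=[]
for n in('top','side'):
    p=look(n); ims.append(p['pixels'])
    save(p,n+'0.png'); print(n,'cam',-np.array(p['R']).T@p['t'],p['fx'])
    for k in Z:
        for d in r.recognise(p,k)[:2]: print(k,np.round(d['pixel']),round(d['confidence'],2),unp(p,d['pixel'],Z[k]).round(3))
s=r.state();print(s['clock'],s['tcp_pos'],s['orientation'],r.grasp_offset)
E
```

```text
pics
top cam [ 0.47744527 -0.14073941  0.93338323] 371.88170455927826
shaker [346. 215.] 0.91 [ 0.492 -0.36   0.03 ]
seat [346. 214.] 0.57 [ 0.493 -0.362  0.018]
seat [214. 157.] 0.25 [ 0.643 -0.04   0.018]
dial_grip [375. 199.] 0.76 [ 0.525 -0.404  0.119]
spice_jar_green [268. 119.] 0.95 [ 0.712 -0.174  0.1  ]
lemon [267. 272.] 0.57 [ 0.36  -0.165  0.03 ]
side cam [-0.1608284  -0.6194539   0.47483368] 414.938573370086
jar_mid [240. 191.] 0.75 [ 0.66  -0.027  0.021]
shaker [364. 223.] 0.74 [ 0.637 -0.376  0.03 ]
shaker [341. 257.] 0.67 [ 0.484 -0.385  0.03 ]
seat [240. 197.] 0.61 [ 0.635 -0.047  0.018]
dial_grip [367. 225.] 0.8 [ 0.473 -0.432  0.119]
spice_jar_green [298. 184.] 0.68 [ 0.613 -0.225  0.1  ]
tin [345. 206.] 0.77 [ 0.64  -0.33   0.058]
lemon [210. 264.] 0.58 [ 0.34  -0.181  0.03 ]
0.8 [0.15768684 0.65630999 0.2265718 ] [ 9.93060748e-01 -1.17602508e-01 -5.61882250e-06 -1.60609634e-05] -0.0188
```

View pics/top0.png

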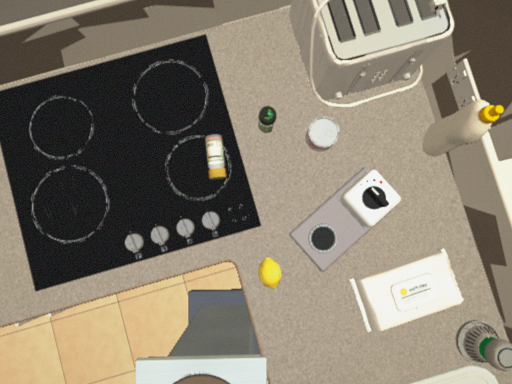

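View pics/side0.png

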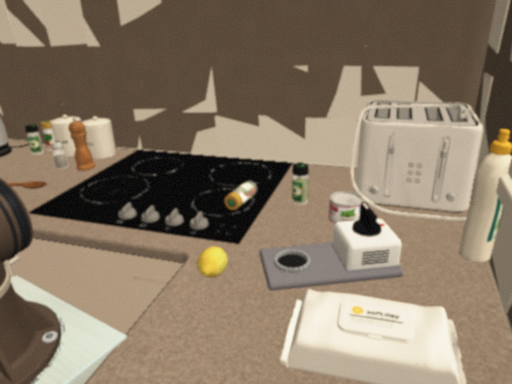

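The top picture shows the jar at about (215,157) with its cap at (217,175), the seat at (322,237) and the dial at (375,198). The side picture agrees: jar (240,195), seat (291,260), dial (368,220).

```bash
python3 - <<'E'
from h import *
p=look('top')
a=p['pixels'][125:185,190:240]; b=p['pixels'][160:280,280:410]
A=cv2.resize(a,None,fx=6,fy=6,interpolation=cv2.INTER_CUBIC);B=cv2.resize(b,None,fx=4,fy=4,interpolation=cv2.INTER_CUBIC)
H=max(A.shape[0],B.shape[0]);A=np.pad(A,((0,H-A.shape[0]),(0,0),(0,0)));B=np.pad(B,((0,H-B.shape[0]),(0,0),(0,0)))
save({'pixels':np.hstack([A[:,:270+30],B])[:, :800]},'crop.png')
for m in r.masks_of(p,'jar_mid')[:2]:
    ys,xs=np.nonzero(m['pixels']); print('jar',m['confidence'],cv2.minAreaRect(np.c_[xs,ys].astype(np.float32)))
for k,z in(('seat',.02),('dial_grip',.1)):
  for m in r.masks_of(p,k)[:2]:
    ys,xs=np.nonzero(m['pixels']); print(k,m['confidence'],len(xs),cv2.minAreaRect(np.c_[xs,ys].astype(np.float32)))
# jar by colour: non-dark pixels within hob window
w=p['pixels'][125:190,200:232].astype(int); hsv=cv2.cvtColor(p['pixels'],cv2.COLOR_RGB2HSV)[125:190,200:232]
mk=((w.max(2)>150)&(w.max(2)>0)).astype(np.uint8)
mk=cv2.morphologyEx(mk,cv2.MORPH_OPEN,np.ones((4,4),np.uint8))
n,l,s,c=cv2.connectedComponentsWithStats(mk);i=1+s[1:,4].argmax();ys,xs=np.nonzero(l==i);rc=cv2.minAreaRect(np.c_[xs+200,ys+125].astype(np.float32));print('jarcol',rc)
for c in cv2.boxPoints(rc):print(c,unp(p,c,.021).round(4))
g=p['pixels'][215:260,298:346].max(2); mk=(g<60).astype(np.uint8)
n,l,s,c=cv2.connectedComponentsWithStats(mk);i=1+s[1:,4].argmax();q=c[i]+[298,215];print('seat',q,s[i],unp(p,q,.018),unp(p,q,.027))
g=p['pixels'][175:225,345:405].max(2); mk=(g<60).astype(np.uint8)
n,l,s,c=cv2.connectedComponentsWithStats(mk);i=1+s[1:,4].argmax();q=c[i]+[345,175];print('dial',q,s[i],unp(p,q,.085),unp(p,q,.1))
E
```

```text
jar 0.87 ((214.8099822998047, 155.66998291015625), (43.98204803466797, 15.556349754333496), 81.8698959350586)
jar 0.69 ((269.5000305175781, 272.0000305175781), (27.577163696289062, 24.748737335205078), 45.0)
seat 0.94 5494 ((344.6080322265625, 216.13644409179688), (52.00801467895508, 108.43880462646484), 47.81555938720703)
dial_grip 0.97 515 ((373.26470947265625, 196.558837890625), (24.98116683959961, 24.496097564697266), 75.96376037597656)
jarcol ((216.16802978515625, 156.84835815429688), (41.736976623535156, 15.391075134277344), 84.80557250976562)
[206.61475 136.76228] [ 0.6933 -0.0225  0.021 ]
[221.94263 135.36885] [ 0.6961 -0.0607  0.021 ]
[225.72131 176.93443] [ 0.5917 -0.0687  0.021 ]
[210.39343 178.32787] [ 0.589  -0.0308  0.021 ]
seat [322.6980057 238.       ] [ 15  13  21  21 351] [ 0.43696824 -0.30369505  0.018     ] [ 0.43736621 -0.30209288  0.027     ]
dial [374.10447761 198.37313433] [ 18  12  25  21 335] [ 0.52764113 -0.41263133  0.085     ] [ 0.52675363 -0.40782409  0.1       ]
```

View pics/crop.png

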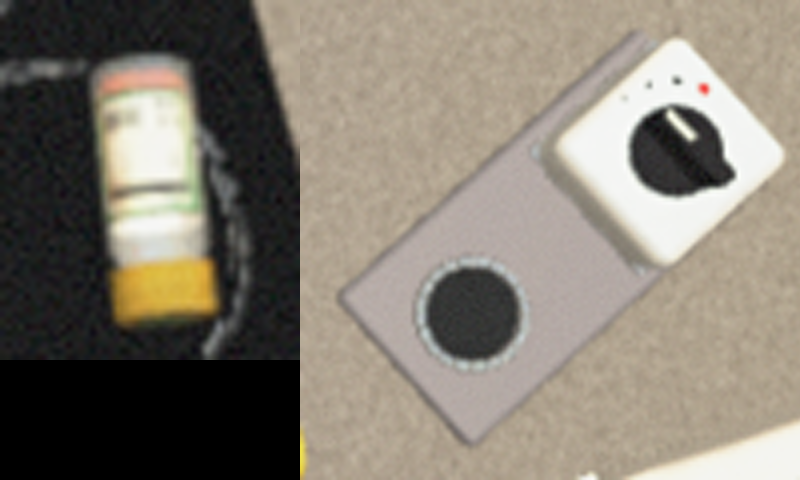

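The crop shows the jar with its cap towards the robot (yellow end at bottom), the seat disc at (322.7,238) and the dial disc at (373.7,197.5). The measured jar length (105 mm) and seat-to-dial distance (144 mm) match the given sizes. I'll grasp with the tool tilted 45° forward, so the jar can later be turned upright with the hand sloping away from the dial.

Emit:
carry_out:
  plan:
    - [0.018, -0.032, 0, 0, 0, 6, 100]
    - [0.018, -0.032, 0, 0, 0, 6, 100]
    - [0.018, -0.032, 0, 0, 0, 6, 100]
    - [0.019, -0.032, 0, 0.5, -6.4, 0, 100]
    - [0.019, -0.032, 0, 0.5, -6.4, 0, 100]
    - [0.019, -0.032, 0, 0.5, -6.4, 0, 100]
    - [0.019, -0.032, 0, 0.5, -6.4, 0, 100]
    - [0.019, -0.032, 0, 0.5, -6.4, 0, 100]

```text
clock: 1.67
tcp_pos: [0.3065, 0.3997, 0.2271]
orientation: [0.96, 0.038, 0.278, -0.013]
contact_force: [1.9, 0.1, 1.6]
gripper_width: 0.0877
finger_force: 0.0
```

Emit:
carry_out:
  plan:
    - [0.019, -0.032, 0, 0.5, -6.4, 0, 100]
    - [0.019, -0.032, 0, 0.5, -6.4, 0, 100]
    - [0.019, -0.032, 0, 0, 0, 0, 100]
    - [0.019, -0.032, 0, 0, 0, 0, 100]
    - [0.019, -0.032, 0, 0, 0, 0, 100]
    - [0.019, -0.032, 0, 0, 0, 0, 100]
    - [0.019, -0.032, 0, 0, 0, 0, 100]
    - [0.019, -0.032, 0, 0, 0, 0, 100]

```text
clock: 2.33
tcp_pos: [0.4659, 0.1937, 0.3014]
orientation: [0.938, 0.025, 0.344, 0.015]
contact_force: [1.7, 0.4, 0.2]
gripper_width: 0.0877
finger_force: 0.0
```

```bash
python3 - <<'E'
from h import *
s=r.state();print(s['clock'],s['tcp_pos'],s['qpos'].round(3) if hasattr(s['qpos'],'round') else s['qpos'])
from scipy.spatial.transform import Rotation as Ro
print(Ro.from_quat(s['orientation']).as_matrix().round(3))
print([a for a in dir(r) if a[0]!='_'])
E
```

```text
2.3333 [0.46585209 0.19367597 0.30139956] [ 1.097 -0.299 -1.016  0.982 -0.773 -0.178]
[[ 0.762  0.036  0.647]
 [ 0.057 -0.998 -0.011]
 [ 0.646  0.045 -0.762]]
['MotionError', 'grasp_offset', 'hand_in', 'masks_of', 'read_camera', 'recognise', 'state']
```

Emit:
carry_out:
  plan:
    - [0.016, -0.034, 0, 0, 0, 2, 100]
    - [0.016, -0.034, -0.005, 0, 0, 2, 100]
    - [0.016, -0.034, -0.015, 0, -2, 0, 100]
    - [0.016, -0.034, -0.025, 0, -2, 0, 100]
    - [0.016, -0.034, -0.025, 0, -1, 0, 100]
    - [0.016, -0.034, -0.025, 0, 0, 0, 100]
    - [0.012, -0.03, -0.025, 0, 0, 0, 100]
    - [0.006, -0.01, -0.02, 0, 0, 0, 100]

```text
clock: 3.0
tcp_pos: [0.5953, -0.0359, 0.2451]
orientation: [0.943, 0.057, 0.327, -0.0]
contact_force: [0.2, -0.3, -0.2]
gripper_width: 0.0874
finger_force: 0.0
```

```bash
cat > fk.py <<'E'
import numpy as np, json, os
from scipy.spatial.transform import Rotation as Ro
from scipy.optimize import least_squares
def R(a,t): return Ro.from_euler(a,t).as_matrix()
sg=None
def fk(q,p,s=(1,1,-1,1,-1,1)):
    d1,a1,l2,a3,l3,lt=p
    M=R('z',s[0]*q[0]); x=np.array([0,0,d1])+M@[a1,0,0]
    M=M@R('y',s[1]*q[1]); x=x+M@[0,0,l2]
    M=M@R('y',s[2]*q[2]); x=x+M@[l3,0,a3]
    M=M@R('x',s[3]*q[3])@R('y',s[4]*q[4])@R('x',s[5]*q[5]); x=x+M@[lt,0,0]
    return x,M   # tool axis = M x
def log(s):
    D=json.load(open('log.json')) if os.path.exists('log.json') else []
    D.append([list(map(float,s[k])) for k in('qpos','tcp_pos','orientation')]); json.dump(D,open('log.json','w')); return D
E
python3 - <<'E'
from h import *; from fk import *
log({'qpos':[1.623,.359,.012,0,-1.224,-.288],'tcp_pos':[.15768684,.65630999,.2265718],'orientation':[9.93060748e-01,-1.17602508e-01,0,0]})
log({'qpos':[1.097,-0.299,-1.016,0.982,-0.773,-0.178],'tcp_pos':[.46585209,.19367597,.30139956],'orientation':[0.938,.025,.344,.015]})
s=r.state();D=log(s)
print(s['clock'],s['tcp_pos'],s['qpos'].round(3));print(Ro.from_quat(s['orientation']).as_matrix().round(3))
import itertools
for sg in itertools.product([1],[1],[-1,1],[1,-1],[-1,1],[1]):
    e=[fk(d[0],np.zeros(6),sg)[1][:,0]-Ro.from_quat(d[2]).as_matrix()[:,2] for d in D]
    f=lambda p:np.concatenate([fk(d[0],p,sg)[0]-d[1] for d in D])
    o=least_squares(f,[.3,.05,.4,0,.4,.2]); print(sg,np.abs(e).max().round(3),o.x.round(4),np.abs(o.fun).max().round(4))
E
```

```text
3.0 [ 0.59533174 -0.03588189  0.2451301 ] [ 0.069 -0.114 -1.016  1.169 -0.005  0.456]
[[ 0.779  0.108  0.617]
 [ 0.108 -0.993  0.038]
 [ 0.617  0.037 -0.786]]
(1, 1, -1, 1, -1, 1) 1.034 [-2.3066  0.8729  0.8756  0.9256 -0.9051 -0.5539] 0.1913
(1, 1, -1, 1, 1, 1) 1.769 [-1.096   1.66    0.7958 -0.4255 -1.604   0.5638] 0.1914
(1, 1, -1, -1, -1, 1) 0.001 [ 0.601   0.1702  0.4811 -0.1335  0.3748  0.5656] 0.1914
(1, 1, -1, -1, 1, 1) 1.769 [-0.6482 -0.5678  0.5693  1.1982  1.0114 -0.5431] 0.1913
(1, 1, 1, 1, -1, 1) 1.689 [-0.138   0.2493  0.5319 -0.4538  0.4002 -0.4417] 0.1919
(1, 1, 1, 1, 1, 1) 1.753 [ 0.4656  0.4011 -0.8498  0.199   0.1177  0.543 ] 0.1912
(1, 1, 1, -1, -1, 1) 1.689 [-1.4904  0.6465  2.3661 -0.4157 -0.7323  0.3864] 0.1908
(1, 1, 1, -1, 1, 1) 1.753 [-2.2265  0.5232  3.9454 -1.0862 -0.5356 -0.5603] 0.1915
```

```bash
cat > fk.py <<'E'
import numpy as np, json, os
from scipy.spatial.transform import Rotation as Ro
from scipy.optimize import least_squares
def R(a,t): return Ro.from_euler(a,t).as_matrix()
def fk(q,p):
    d1,a1,l2,a3,l3,lt,b,w=p
    M=R('z',q[0]); x=np.array([0,0,d1])+M@[a1,b,0]
    M=M@R('y',q[1]); x=x+M@[0,0,l2]
    M=M@R('y',-q[2]); x=x+M@[l3,0,a3]
    M=M@R('x',-q[3]); x=x+M@[0,w,0]
    M=M@R('y',-q[4])@R('x',q[5]); x=x+M@[lt,0,0]
    return x,M
def log(s):
    D=json.load(open('log.json')) if os.path.exists('log.json') else []
    D.append([list(map(float,s[k])) for k in('qpos','tcp_pos','orientation')]); json.dump(D,open('log.json','w')); return D
E
python3 - <<'E'
from fk import *
D=json.load(open('log.json'))
for fixed in ((None),(1,),(3,),(1,3),(6,),(7,)):
    m=np.ones(8)
    for i in fixed or (): m[i]=0
    f=lambda p:np.concatenate([(fk(d[0],p*m)[0]-d[1]) for d in D]+[.0005*p])
    o=least_squares(f,[.3,.05,.4,0,.4,.3,-.1,0]); print(fixed,(o.x*m).round(3),np.abs(o.fun[:9]).max().round(4))
d=D[0];print('tool x in M',fk(d[0],np.zeros(8))[1].T@Ro.from_quat(d[2]).as_matrix())
E
```

```text
None [ 0.201 -0.001  0.601 -0.     0.465  0.378  0.    -0.192] 0.0002
(1,) [ 0.201  0.     0.601 -0.     0.464  0.378 -0.    -0.192] 0.0002
(3,) [ 0.2   -0.001  0.601 -0.     0.464  0.378  0.    -0.192] 0.0002
(1, 3) [ 0.2    0.     0.601  0.     0.464  0.378 -0.    -0.192] 0.0002
(6,) [ 0.201 -0.     0.601 -0.     0.464  0.378 -0.    -0.192] 0.0002
(7,) [ 0.007  0.314  0.562  0.083  0.113  0.337 -0.132  0.   ] 0.0591
tool x in M [[ 5.78414186e-05  1.95287338e-04  9.99999979e-01]
 [-8.38672966e-01  5.44635339e-01 -5.78503524e-05]
 [-5.44635339e-01 -8.38672945e-01  1.95284691e-04]]
```

```bash
cat > ik.py <<'E'
from fk import *
P=np.array([.2,0,.601,0,.464,.378,0,-.192])
_d=json.load(open('log.json'))[0]
C=fk(_d[0],P)[1].T@Ro.from_quat(_d[2]).as_matrix()
lo=np.array([-3.07,-1.43,-1.02,-3.03,-3.05,-3.03]);hi=np.array([3.07,2.12,1.25,1.67,0,3.03])
rng=np.random.default_rng(0)
def ik(x,Rt,q0=None,n=12,m=.03):
    best=[]
    def f(q):
        a,M=fk(q,P); return np.r_[(a-x)*5,((M@C)-Rt).ravel()]
    S=([q0] if q0 is not None else [])+[rng.uniform(lo,hi) for _ in range(n)]
    for s in S:
        o=least_squares(f,np.clip(s,lo+m+.001,hi-m-.001),bounds=(lo+m,hi-m),max_nfev=60)
        if o.cost<1e-7: best.append(o.x)
    return best
def pts(q):  # elbow, wrist, wrist2
    M=R('z',q[0])@R('y',q[1]); e=np.array([0,0,P[0]])+M@[0,0,P[2]]
    M=M@R('y',-q[2]); w=e+M@[P[4],0,0]; w2=w+M@R('x',-q[3])@[0,P[7],0]
    return e,w,w2
def frame(z,y): # tool z, tool y (y perpendicular)
    z=np.array(z)/np.linalg.norm(z);y=np.array(y)/np.linalg.norm(y);return np.c_[np.cross(y,z),y,z]
E
cat > scan.py <<'E'
from ik import *
u=np.array([.997,.078,0]) # cap->base
y0=np.array([.078,-.997,0]); G=.0188
seat=np.array([.437,-.303,.018]); mid=np.array([.6425,-.0457,.021])
for sy in(1,-1):
  for a in (0,15,30,45):
    c,s=np.cos(np.radians(a)),np.sin(np.radians(a))
    z=s*u+np.array([0,0,-c]); g=mid-.016*u+[0,0,.004]
    A=ik(g+G*z,frame(z,sy*y0),n=10)
    print(sy,a,'grasp',[q.round(2).tolist() for q in A[:3]])
    if not A: continue
    for az in range(-180,180,30):
        h=np.array([np.cos(np.radians(az)),np.sin(np.radians(az)),0]);zz=c*h+np.array([0,0,-s])
        yy=np.cross([0,0,1],h)*-1  # grasp: u->down, -> check
        # map: jar axis k (to cap): -u ->up ; -zhat -> h ; y0 -> k x ... preserve handedness
        B0=np.c_[-u,[0,0,-1],np.cross(-u,[0,0,-1])];B1=np.c_[[0,0,1],h,np.cross([0,0,1],h)]
        Rt=B1@B0.T@frame(z,sy*y0)
        gp=seat+[0,0,.053+.016]+h*(-.004)
        B=ik(gp+G*Rt[:,2],Rt,q0=A[0],n=5)
        if B:
            b=min(B,key=lambda q:min(np.abs(q-x).max() for x in A)); e,w,w2=pts(b)
            print('   az',az,b.round(2),'w',w.round(2),'w2',w2.round(2))
E
time python3 scan.py
```

```text
1 0 grasp [[0.24, 0.5, -0.34, 0.0, -0.74, -1.99], [0.24, 0.5, -0.34, 0.0, -0.74, -1.99], [0.24, 0.5, -0.34, 0.0, -0.74, -1.99]]
   az -180 [-0.14  1.14  0.17  0.17 -2.16 -2.24] w [ 0.8  -0.11  0.07] w2 [ 0.8  -0.3   0.09]
   az -150 [ 0.07  1.04 -0.22  0.48 -1.84 -2.28] w [0.66 0.04 0.06] w2 [ 0.75 -0.12  0.09]
   az -120 [ 0.23  0.94 -0.68  0.81 -1.54 -2.12] w [0.45 0.11 0.09] w2 [0.62 0.01 0.09]
   az -30 [-1.38  1.44 -0.96 -2.1  -2.07 -2.83] w [ 0.05 -0.25 -0.03] w2 [ 0.12 -0.12  0.09]
   az 0 [-1.42  0.93 -0.6  -1.72 -1.57 -2.11] w [ 0.07 -0.49  0.09] w2 [ 0.07 -0.3   0.09]
   az 30 [-1.25  0.87 -0.24 -1.39 -1.66 -1.69] w [ 0.21 -0.63  0.17] w2 [ 0.12 -0.48  0.09]
   az 60 [-1.06  0.95  0.1  -1.15 -1.92 -1.5 ] w [ 0.39 -0.69  0.2 ] w2 [ 0.26 -0.62  0.09]
   az 90 [-0.85  1.05  0.38 -0.96 -2.2  -1.45] w [ 0.58 -0.67  0.21] w2 [ 0.44 -0.67  0.09]
   az 120 [-0.61  1.14  0.54 -0.69 -2.42 -1.6 ] w [ 0.76 -0.54  0.19] w2 [ 0.62 -0.62  0.09]
   az 150 [-0.36  1.18  0.46 -0.24 -2.41 -1.97] w [ 0.85 -0.32  0.12] w2 [ 0.75 -0.48  0.09]
1 15 grasp [[0.26, 0.4, -0.63, 0.17, -0.29, -1.81], [
[... 4067 characters left out ...]
 0.7  -0.3   0.34]
   az -150 [ 0.01  0.61 -0.38  0.37 -1.31  0.71] w [0.6 0.  0.3] w2 [ 0.66 -0.17  0.34]
   az -120 [ 0.11  0.48 -0.75  0.73 -1.02  0.67] w [0.43 0.05 0.3 ] w2 [ 0.57 -0.08  0.34]
   az 30 [-0.89  0.37 -0.33 -0.98 -1.    2.11] w [ 0.36 -0.44  0.46] w2 [ 0.21 -0.43  0.34]
   az 60 [-0.81  0.52 -0.11 -0.78 -1.32  1.92] w [ 0.46 -0.49  0.45] w2 [ 0.31 -0.53  0.34]
   az 90 [-0.68  0.64  0.07 -0.58 -1.56  1.71] w [ 0.58 -0.47  0.43] w2 [ 0.44 -0.56  0.34]
   az 120 [-0.52  0.73  0.16 -0.37 -1.7   1.44] w [ 0.69 -0.39  0.4 ] w2 [ 0.57 -0.53  0.34]
   az 150 [-0.34  0.75  0.11 -0.13 -1.7   1.15] w [ 0.74 -0.26  0.36] w2 [ 0.66 -0.43  0.34]
real	0m5.754s
user	0m6.265s
sys	0m0.065s
```

Emit:
carry_out:
  plan:
    - [0, -0.003, -0.01, -0.45, 5.76, 0, 100]
    - [0, -0.003, -0.015, -0.45, 5.76, 0, 100]
    - [0, -0.003, -0.02, -0.45, 5.76, 0, 100]
    - [0, -0.003, -0.02, -0.45, 5.76, 0, 100]
    - [0.01, 0, -0.02, 0, 0, -1.7, 100]
    - [0.01, 0, -0.02, 0, 0, 0, 100]
    - [0.005, 0, -0.02, 0, 0, 0, 100]
    - [0, 0, 0, 0, 0, 0, 100]

```text
clock: 3.67
tcp_pos: [0.6429, -0.0757, 0.1769]
orientation: [0.965, 0.038, 0.255, 0.037]
contact_force: [-1.5, -2.0, -0.5]
gripper_width: 0.0875
finger_force: 0.0
```

```bash
python3 - <<'E'
from h import *; from ik import *
s=r.state();x,M=fk(s['qpos'],P)
print(s['clock'],s['tcp_pos'],s['qpos'].round(3),'fk err',(x-s['tcp_pos']).round(4));T=Ro.from_quat(s['orientation']).as_matrix();print(T.round(3))
p=look('side');save({'pixels':cv2.resize(p['pixels'][100:280,140:340],None,fx=3,fy=3)},'side1.png')
print('jar base/cap proj in crop',[(proj(p,c)-[140,100])*3 for c in([.6947,-.0416,.021],[.5904,-.0498,.021])])
D=(frame([.258,.020,-.966],[.078,-.997,0])@T.T);print('want turn deg',np.degrees(Ro.from_matrix(D).as_rotvec()).round(2),'shift',(np.array([.6294,-.0467,.0075])-s['tcp_pos']).round(4))
E
```

```text
3.6667 [ 0.64291112 -0.07569413  0.17694983] [ 0.155  0.09  -0.862  0.858 -0.17   0.677] fk err [ 0.0003 -0.0001  0.0004]
[[ 0.867  0.054  0.496]
 [ 0.092 -0.994 -0.052]
 [ 0.49   0.091 -0.867]]
jar base/cap proj in crop [array([333.26769188, 262.49625615]), array([273.33931334, 308.29932612])]
want turn deg [ 4.22 14.8   0.68] shift [-0.0135  0.029  -0.1694]
```

View pics/side1.png

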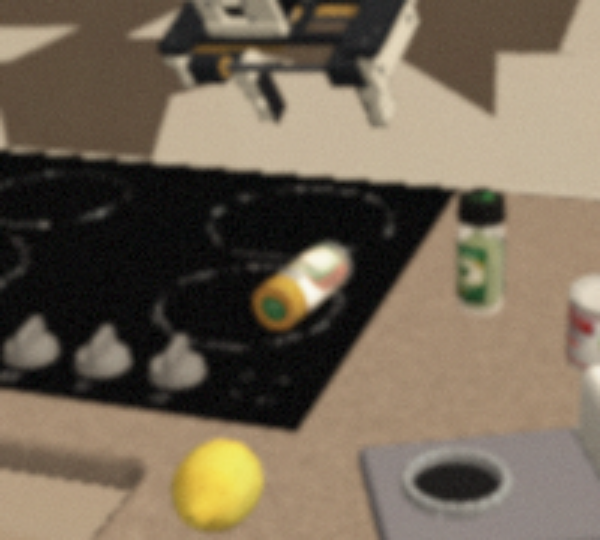

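```bash
python3 - <<'E'
from h import *; from ik import *
for d in json.load(open('log.json')):
    M=fk(d[0],P)[1]; print((M.T@Ro.from_quat(d[2]).as_matrix()).round(3).tolist())
s=r.state();print((fk(s['qpos'],P)[1].T@Ro.from_quat(s['orientation']).as_matrix()).round(3).tolist(), np.linalg.norm(s['orientation']))
print(fk(s['qpos'],P)[1].round(3))
E
```

```text
[[0.0, 0.0, 1.0], [-0.839, 0.545, -0.0], [-0.545, -0.839, 0.0]]
[[-0.0, 0.001, 1.0], [-0.937, 0.348, -0.0], [-0.348, -0.937, 0.001]]
[[0.0, 0.0, 1.0], [-0.612, -0.791, 0.0], [0.791, -0.612, -0.0]]
[[0.0, 0.0, 1.0], [-0.199, -0.98, 0.0], [0.98, -0.199, -0.0]] 1.0
[[ 0.496 -0.222  0.839]
 [-0.054  0.957  0.284]
 [-0.867 -0.186  0.463]]
```

```bash
sed -i "s/R('x',q\[5\])/R('x',-q[5])/" fk.py; sed -i 's/for sy in(1,-1)/for sy in(1,)/; s/(0, *15, *30, *45)/(10,15,20,25)/; s/range(-180,180,30)/(-140,-125,-110)/' scan.py; python3 - <<'E'
from ik import *
for d in json.load(open('log.json')): print((fk(d[0],P)[1].T@Ro.from_quat(d[2]).as_matrix()).round(3).tolist())
E
python3 scan.py
```

```text
[[0.0, 0.0, 1.0], [-1.0, -0.0, 0.0], [0.0, -1.0, 0.0]]
[[-0.0, 0.001, 1.0], [-1.0, -0.0, -0.0], [0.0, -1.0, 0.001]]
[[0.0, 0.0, 1.0], [-1.0, 0.0, 0.0], [0.0, -1.0, 0.0]]
1 10 grasp [[0.25, 0.43, -0.51, 0.07, -0.46, 1.34], [0.25, 0.43, -0.51, 0.07, -0.46, 1.34], [0.25, 0.43, -0.51, 0.07, -0.46, 1.34]]
   az -140 [ 0.13  0.91 -0.39  0.56 -1.62  1.72] w [0.59 0.08 0.12] w2 [ 0.71 -0.07  0.15]
   az -125 [ 0.21  0.85 -0.62  0.74 -1.47  1.64] w [0.49 0.1  0.14] w2 [ 0.64 -0.01  0.15]
   az -110 [ 0.25  0.79 -0.86  0.98 -1.35  1.51] w [0.38 0.1  0.16] w2 [0.56 0.03 0.15]
1 15 grasp [[0.26, 0.4, -0.63, 0.17, -0.29, 1.24], [0.26, 0.4, -0.63, 0.17, -0.29, 1.24], [0.26, 0.4, -0.63, 0.17, -0.29, 1.24]]
   az -140 [ 0.12  0.86 -0.41  0.55 -1.57  1.73] w [0.59 0.07 0.15] w2 [ 0.71 -0.08  0.18]
   az -125 [ 0.2   0.79 -0.63  0.74 -1.41  1.67] w [0.48 0.1  0.16] w2 [ 0.64 -0.02  0.18]
   az -110 [ 0.24  0.73 -0.87  0.99 -1.29  1.55] w [0.38 0.09 0.18] w2 [0.56 0.03 0.18]
1 20 grasp []
1 25 grasp []
```

Emit:
carry_out:
  plan:
    - [-0.004, 0.006, -0.01, 0.7, 2.5, 0.1, 100]
    - [-0.004, 0.006, -0.01, 0.7, 2.5, 0.1, 100]
    - [-0.003, 0.006, -0.012, 0.7, 2.5, 0.1, 100]
    - [-0.003, 0.006, -0.012, 0.7, 2.5, 0.1, 100]
    - [0, 0.005, -0.012, 0.7, 2.5, 0.1, 100]
    - [0, 0, -0.012, 0.7, 2.3, 0.2, 100]
    - [0, 0, -0.012, 0, 0, 0, 100]
    - [0, 0, 0, 0, 0, 0, 100]

```text
clock: 4.38
tcp_pos: [0.6316, -0.0509, 0.1038]
orientation: [0.99, 0.035, 0.14, -0.002]
contact_force: [-1.1, -0.5, 0.6]
gripper_width: 0.0878
finger_force: 0.0
```

```bash
cat > st.py <<'E'
import sys
from h import *; from ik import *
def st(z,y,x):
    s=r.state();T=Ro.from_quat(s['orientation']).as_matrix()
    print(round(s['clock'],2),s['tcp_pos'].round(4),s['qpos'].round(3),'w',round(float(s['gripper_width']),4),'F',np.round(s['contact_force'],1))
    print('turn',np.degrees(Ro.from_matrix(frame(z,y)@T.T).as_rotvec()).round(2),'shift',(np.array(x)-s['tcp_pos']).round(4))
E
python3 -c "
from st import *
st([.258,.020,-.966],[.078,-.997,0],[.6294,-.0467,.0075])"
```

```text
4.38 [ 0.6316 -0.0509  0.1038] [ 0.261  0.256 -0.535  0.118 -0.508  1.286] w 0.0878 F [-1.1 -0.5  0.6]
turn [0.22 1.09 0.42] shift [-0.0022  0.0042 -0.0963]
```

Emit:
carry_out:
  plan:
    - [-0.002, 0.004, -0.018, 0.2, 1, 0.4, 100]
    - [0, 0, -0.02, 0, 0, 0, 100]
    - [0, 0, -0.02, 0, 0, 0, 100]
    - [0, 0, -0.016, 0, 0, 0, 100]
    - [0, 0, -0.012, 0, 0, 0, 100]
    - [0, 0, -0.008, 0, 0, 0, 100]
    - [0, 0, -0.002, 0, 0, 0, 100]
    - [0, 0, 0, 0, 0, 0, 100]

```text
clock: 5.05
tcp_pos: [0.6301, -0.0481, 0.0095]
orientation: [0.99, 0.039, 0.132, -0.003]
contact_force: [0.1, -0.5, -0.7]
gripper_width: 0.0875
finger_force: 0.0
```

```bash
python3 -c "
from st import *
st([.258,.020,-.966],[.078,-.997,0],[.6294,-.0467,.0075])"
```

```text
5.05 [ 0.6301 -0.0481  0.0095] [ 0.259  0.395 -0.635  0.18  -0.284  1.224] w 0.0875 F [ 0.1 -0.5 -0.7]
turn [ 0.17  0.23 -0.01] shift [-0.0007  0.0014 -0.002 ]
```

Close, let the fingers settle, then lift.

Emit:
carry_out:
  plan:
    - [0, 0.001, -0.001, 0, 0, 0, 60]
    - [0, 0, 0, 0, 0, 0, 40]
    - [0, 0, 0, 0, 0, 0, 30]
    - [0, 0, 0, 0, 0, 0, 30]
    - [0, 0, 0, 0, 0, 0, 20]
    - [0, 0, 0, 0, 0, 0, 20]
    - [0, 0, 0, 0, 0, 0, 20]
    - [0, 0, 0, 0, 0, 0, 20]

```text
clock: 5.72
tcp_pos: [0.6305, -0.0473, 0.0083]
orientation: [0.99, 0.039, 0.132, -0.003]
contact_force: [-0.7, -0.1, 0.9]
gripper_width: 0.0399
finger_force: 17.0
```

```bash
python3 - <<'E'
from h import *
s=r.state();print(s['gripper_width'],s['finger_force'],s['tcp_pos'],s['contact_force'])
E
```

```text
0.039890464890626955 17.002812809078023 [ 0.63045373 -0.04725458  0.0083207 ] [-0.69835201 -0.10004638  0.91126792]
```

Emit:
carry_out:
  plan:
    - [0, 0, 0.02, 0, 0, 0, 0]
    - [0, 0, 0.035, 0, 0, 0, 0]
    - [0, 0, 0.035, -0.4, 5, 0, 0]
    - [-0.004, 0, 0.035, -0.4, 5, 0, 0]
    - [-0.008, 0, 0.03, -0.5, 6, 0, 0]
    - [-0.008, 0, 0.02, -0.5, 6, 0, 0]
    - [-0.008, 0, 0.01, -0.5, 6, 0, 0]
    - [-0.008, 0, 0, -0.5, 6, 0, 0]

```text
clock: 6.38
tcp_pos: [0.5985, -0.0483, 0.1812]
orientation: [0.989, 0.039, -0.142, 0.01]
contact_force: [0.6, -0.7, -1.4]
gripper_width: 0.0396
finger_force: 29.9
```

Emit:
carry_out:
  plan:
    - [-0.008, 0, 0, -0.5, 6, 0, 0]
    - [-0.008, 0, 0, -0.5, 6, 0, 0]
    - [-0.008, 0, 0, -0.5, 6, 0, 0]
    - [-0.008, 0, 0, -0.5, 6, 0, 0]
    - [-0.008, 0, 0, -0.5, 6, 0, 0]
    - [-0.008, 0, 0, -0.5, 6, 0, 0]
    - [-0.008, 0, 0, -0.5, 6, 0, 0]
    - [-0.008, 0, 0, -0.5, 6, 0, 0]

```text
clock: 7.05
tcp_pos: [0.5332, -0.0485, 0.1763]
orientation: [0.843, 0.035, -0.536, 0.027]
contact_force: [0.4, -0.1, -1.3]
gripper_width: 0.0396
finger_force: 29.9
```

```bash
python3 -c "
from st import *
h=np.array([-.574,-.819,0]);c,s=.965,.262
# grasp frame y=(.078,-.997) -> horizontal perpendicular to h: up x h
u=np.array([.997,.078,0]);B0=np.c_[-u,[0,0,-1],np.cross(-u,[0,0,-1])];B1=np.c_[[0,0,1],h,np.cross([0,0,1],h)]
y=B1@B0.T@np.array([.078,-.997,0]);print(y)
st(c*h-np.array([0,0,s]),y,[.4298,-.3134,.0831])
print(r.state()['finger_force'])"
```

```text
[ 8.19076167e-01 -5.74053382e-01  2.10909068e-18]
7.05 [ 0.5332 -0.0485  0.1763] [ 0.2    0.874  0.358 -0.12  -2.183  1.447] w 0.0396 F [ 0.4 -0.1 -1.3]
turn [-4.68  9.09 49.77] shift [-0.1034 -0.2649 -0.0932]
29.912115566257853
```

Emit:
carry_out:
  plan:
    - [-0.006, -0.008, 0, -0.58, 1.14, 6.2, 0]
    - [-0.006, -0.012, 0, -0.58, 1.14, 6.2, 0]
    - [-0.008, -0.016, 0, -0.58, 1.14, 6.2, 0]
    - [-0.008, -0.02, 0, -0.58, 1.14, 6.2, 0]
    - [-0.008, -0.02, 0, -0.58, 1.14, 6.2, 0]
    - [-0.008, -0.02, 0, -0.58, 1.14, 6.2, 0]
    - [-0.008, -0.02, 0, -0.58, 1.14, 6.2, 0]
    - [-0.008, -0.02, 0, -0.58, 1.14, 6.2, 0]

```text
clock: 7.72
tcp_pos: [0.4733, -0.1847, 0.1759]
orientation: [0.705, 0.369, -0.537, 0.28]
contact_force: [0.6, 0.6, -0.7]
gripper_width: 0.0395
finger_force: 29.9
```

Emit:
carry_out:
  plan:
    - [-0.008, -0.025, 0, 0, 0, 0, 0]
    - [-0.008, -0.025, 0, 0, 0, 0, 0]
    - [-0.008, -0.025, 0, 0, 0, 0, 0]
    - [-0.008, -0.02, 0, 0, 0, 0, 0]
    - [-0.006, -0.015, 0, 0, 0, 0, 0]
    - [-0.003, -0.01, 0, 0, 0, 0, 0]
    - [-0.001, -0.004, 0, 0, 0, 0, 0]
    - [0, 0, 0, 0, 0, 0, 0]

```text
clock: 8.38
tcp_pos: [0.4307, -0.309, 0.1767]
orientation: [0.707, 0.366, -0.538, 0.278]
contact_force: [0.4, 0.5, -0.9]
gripper_width: 0.0396
finger_force: 29.9
```

```bash
cat > pl.py <<'E'
from st import *
h=np.array([-.574,-.819,0]);c,s=.965,.262
st(c*h-np.array([0,0,s]),[.819,-.574,0],[.4298,-.3134,.0831])
E
python3 - <<'E'
from pl import *
ps=look('side');pt=look('top')
A=ps['pixels'][130:320,220:420];B=pt['pixels'][130:290,260:420]
A=cv2.resize(A,None,fx=2,fy=3)[:480];A=cv2.resize(ps['pixels'][140:300,230:390],(400,400));B=cv2.resize(B,(400,400))
save({'pixels':np.hstack([A,B])},'p2.png')
for n,p in(('side',ps),('top',pt)):
  for k in('jar_mid','jar_base'):
    print(n,k,[(np.round(m['pixel'],1),round(m['confidence'],2)) for m in r.recognise(p,k)[:2]])
# predicted jar from tcp
S=r.state();T=Ro.from_quat(S['orientation']).as_matrix();x=S['tcp_pos']
g=x-.0188*T[:,2]; a=np.radians(15.2)
# jar axis in tool frame: z_tool = sin a*(-k)+cos a*hh ; x_tool
k=None
for sgn in(1,-1):
    kk=-np.sin(a)*T[:,2]+sgn*np.cos(a)*T[:,0]
    if kk[2]>.5:k=kk
hh=T[:,2]*np.cos(a)+ (0 if 0 else 0); hh=T[:,2]+np.sin(a)*k; hh/=np.linalg.norm(hh)
base=g+.0055*hh-k*.070; print('k',k.round(3),'base',base.round(4))
for n,p in(('side',ps),('top',pt)): print(n,'pred base,top',proj(p,base).round(1),proj(p,base+.106*k).round(1))
E
```

```text
8.38 [ 0.4307 -0.309   0.1767] [ 0.211  0.645 -0.611  0.713 -1.537  1.783] w 0.0396 F [ 0.4  0.5 -0.9]
turn [-0.23  0.13  0.22] shift [-0.0009 -0.0044 -0.0936]
side jar_mid [(array([291.1, 192.2]), 0.93)]
side jar_base [(array([289.8, 196.4]), 0.75)]
top jar_mid [(array([338. , 241.5]), 0.6)]
top jar_base [(array([332. , 241.3]), 0.67)]
k [-0.002 -0.004  1.   ] base [ 0.4391 -0.2972  0.1116]
side pred base,top [289.4 218.5] [289.9 164.9]
top pred base,top [327.4 238.8] [338.2 241.3]
```

View pics/p2.png

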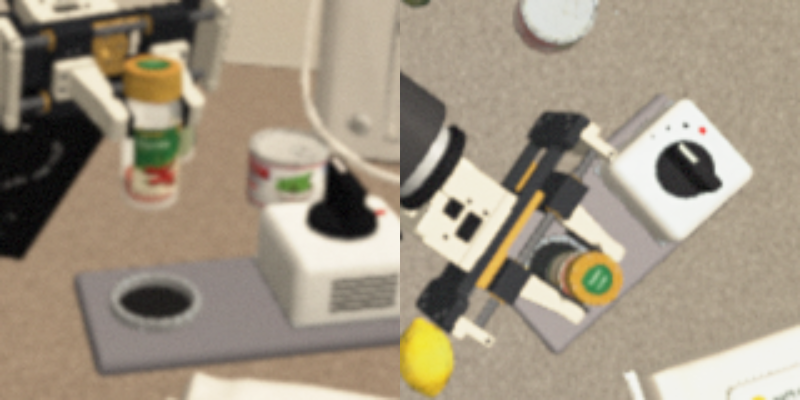

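Both views show the jar upright in the fingers above the seat: cap at about (291,165) in the side view and (340,241) in the top one. I'll refine with the cap's colour in both.

```bash
cat > cap.py <<'E'
from pl import *
ps=look('side');pt=look('top')
L={}
for n,p,(x0,x1,y0,y1) in(('side',ps,(265,315,150,270)),('top',pt,(310,360,215,265))):
    hsv=cv2.cvtColor(p['pixels'],cv2.COLOR_RGB2HSV)[y0:y1,x0:x1]
    m=((hsv[...,0]>12)&(hsv[...,0]<28)&(hsv[...,1]>150)&(hsv[...,2]>90)).astype(np.uint8)
    k,l,s,c=cv2.connectedComponentsWithStats(m)
    i=1+s[1:,4].argmax();ys,xs=np.nonzero(l==i);hull=cv2.convexHull(np.c_[xs+x0,ys+y0].astype(np.float32))
    # side: silhouette mid column ; compare
    L[n]=(np.array([(xs.min()+xs.max())/2+x0,(ys.min()+ys.max())/2+y0]),xs.min()+x0,xs.max()+x0,ys.min()+y0,ys.max()+y0);print(n,L[n],s[i,4])
def pred(base,k=np.array([0,0,1.])):
    for n,p in(('side',ps),('top',pt)):
        a=np.linspace(0,2*np.pi,60);Q=[]
        for z in(.085,.106):
            Q+=[proj(p,base+z*k+.021*np.array([np.cos(t),np.sin(t),0])) for t in a]
        Q=np.array(Q);print(n,'pred cols',Q[:,0].min().round(1),Q[:,0].max().round(1),'rows',Q[:,1].min().round(1),Q[:,1].max().round(1))
E
python3 - <<'E'
from cap import *
pred(np.array([.4391,-.2972,.1116]))
ps_seat=[.437,-.303,.027]
print('seat side',proj(ps,ps_seat))
g=ps['pixels'][240:280,265:320].max(2); mk=(g<60).astype(np.uint8)
n,l,s,c=cv2.connectedComponentsWithStats(mk);i=1+s[1:,4].argmax();q=c[i]+[265,240];print('seat',q,s[i],unp(ps,q,.018),unp(ps,q,.027))
E
```

```text
8.68 [ 0.4317 -0.3078  0.1766] [ 0.213  0.646 -0.61   0.712 -1.537  1.783] w 0.0396 F [-0.3  0.7 -1.8]
turn [-0.22  0.14  0.09] shift [-0.0019 -0.0056 -0.0935]
side (array([283.5, 166.5]), np.int64(267), np.int64(300), np.int64(154), np.int64(179)) 441
top (array([336.5, 240.5]), np.int64(326), np.int64(347), np.int64(231), np.int64(250)) 214
side pred cols 277.7 301.8 rows 160.7 180.6
top pred cols 325.0 348.9 rows 230.0 252.3
seat side [291.24511597 258.57000466]
seat [291.92050209 260.25941423] [ 14  15  27  12 239] [ 0.44448401 -0.30055614  0.018     ] [ 0.43255886 -0.30683869  0.027     ]
```

Emit:
carry_out:
  plan:
    - [-0.001, -0.003, -0.01, 0, 0, 0, 0]
    - [-0.001, -0.004, -0.015, 0, 0, 0, 0]
    - [0, 0, -0.018, 0, 0, 0, 0]
    - [0, 0, -0.015, 0, 0, 0, 0]
    - [0, 0, -0.01, 0, 0, 0, 0]
    - [0, 0, -0.005, 0, 0, 0, 0]
    - [0, 0, 0, 0, 0, 0, 0]
    - [0, 0, 0, 0, 0, 0, 0]

```text
clock: 9.45
tcp_pos: [0.429, -0.3155, 0.1036]
orientation: [0.706, 0.366, -0.538, 0.279]
contact_force: [0.3, 1.0, -0.5]
gripper_width: 0.0401
finger_force: 29.9
```

```bash
python3 - <<'E'
from pl import *
ps=look('side');pt=look('top')
A=cv2.resize(ps['pixels'][180:300,230:350],(400,400));B=cv2.resize(pt['pixels'][190:280,280:370],(400,400))
save({'pixels':np.hstack([A,B])},'p3.png')
E
```

```text
9.45 [ 0.429  -0.3155  0.1036] [ 0.197  0.756 -0.632  0.734 -1.436  1.698] w 0.0401 F [ 0.3  1.  -0.5]
turn [-0.2   0.07  0.16] shift [ 0.0008  0.0021 -0.0205]
```

View pics/p3.png

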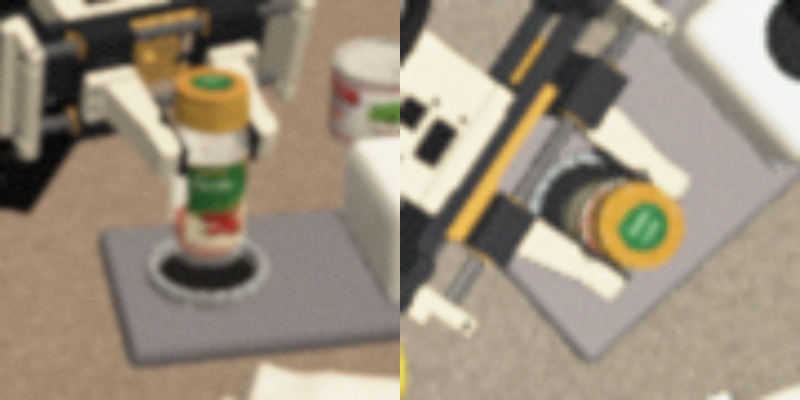

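The jar hangs above the middle of the seat in both views (base at side-crop (210,255), seat at (208,275)). Now down the last 20 mm.

Emit:
carry_out:
  plan:
    - [0, 0.001, -0.005, 0, 0, 0, 0]
    - [0, 0, -0.005, 0, 0, 0, 0]
    - [0, 0, -0.004, 0, 0, 0, 0]
    - [0, 0, -0.003, 0, 0, 0, 0]
    - [0, 0, -0.0015, 0, 0, 0, 0]
    - [0, 0, 0, 0, 0, 0, 0]
    - [0, 0, 0, 0, 0, 0, 0]

```text
clock: 10.13
tcp_pos: [0.4289, -0.3145, 0.0852]
orientation: [0.706, 0.366, -0.538, 0.279]
contact_force: [-0.2, 0.8, 0.0]
gripper_width: 0.0397
finger_force: 29.9
```

Emit:
carry_out:
  plan:
    - [0, 0, -0.001, 0, 0, 0, 0]
    - [0, 0, -0.001, 0, 0, 0, 0]
    - [0, 0, 0, 0, 0, 0, 0]
    - [0, 0, 0, 0, 0, 0, 0]

```text
clock: 10.47
tcp_pos: [0.4289, -0.3146, 0.0843]
orientation: [0.706, 0.366, -0.538, 0.279]
contact_force: [-0.8, 0.7, 6.2]
gripper_width: 0.0396
finger_force: 29.9
```

Contact with the seat floor (6 N up). Release.

Emit:
carry_out:
  plan:
    - [0, 0, 0.001, 0, 0, 0, 0]
    - [0, 0, 0, 0, 0, 0, 46]
    - [0, 0, 0, 0, 0, 0, 50]
    - [0, 0, 0, 0, 0, 0, 60]
    - [0, 0, 0, 0, 0, 0, 80]
    - [0, 0, 0, 0, 0, 0, 80]
    - [0, 0, 0, 0, 0, 0, 80]

```text
clock: 11.05
tcp_pos: [0.4289, -0.3145, 0.0842]
orientation: [0.706, 0.366, -0.538, 0.279]
contact_force: [0.7, -0.4, 0.3]
gripper_width: 0.0653
finger_force: 0.0
```

```bash
python3 - <<'E'
from pl import *
ps=look('side');pt=look('top')
A=cv2.resize(ps['pixels'][180:300,230:350],(400,400));B=cv2.resize(pt['pixels'][190:280,280:370],(400,400))
save({'pixels':np.hstack([A,B])},'p4.png')
for b in([.4372,-.3027,.018],): print([(proj(p,np.array(b)+[0,0,z])).round(1).tolist() for p in (ps,pt) for z in (0,.106)])
E
```

```text
11.05 [ 0.4289 -0.3145  0.0842] [ 0.198  0.787 -0.633  0.736 -1.413  1.677] w 0.0653 F [ 0.7 -0.4  0.3]
turn [-0.22  0.12  0.16] shift [ 0.0009  0.0011 -0.0011]
[[291.1, 262.4], [291.6, 213.7], [322.3, 237.9], [331.0, 239.9]]
```

View pics/p4.png

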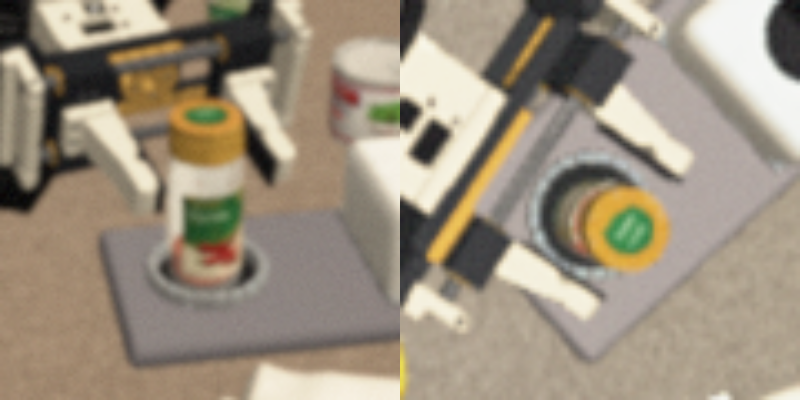

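The jar stands free in the middle of the seat: side-crop base (208,270), the top view shows it inside the ring. Retreat, raise, and turn the tool down over the dial.

Emit:
carry_out:
  plan:
    - [0.01, 0.014, 0.005, 0, 0, 0, 90]
    - [0.02, 0.028, 0.009, 0, 0, 0, 100]
    - [0.02, 0.028, 0.009, 0, 0, 0, 100]
    - [0.01, 0.014, 0.02, 0, 0, 0, 100]
    - [0, 0, 0.03, 5, -3.5, 0, 100]
    - [0, 0, 0.03, 5.6, -3.9, 0, 100]
    - [0, -0.005, 0.03, 5.6, -3.9, 0, 100]
    - [0, -0.01, 0.02, 5.6, -3.9, 0, 100]

```text
clock: 11.82
tcp_pos: [0.4907, -0.2445, 0.2397]
orientation: [0.811, 0.423, -0.358, 0.187]
contact_force: [0.5, -0.9, 0.1]
gripper_width: 0.0876
finger_force: 0.0
```

Emit:
carry_out:
  plan:
    - [0, -0.02, 0, 5.6, -3.9, 0, 100]
    - [0.002, -0.02, 0, 5.6, -3.9, 0, 100]
    - [0.004, -0.02, 0, 5.6, -3.9, 0, 100]
    - [0.004, -0.02, 0, 5.6, -3.9, 0, 100]
    - [0.006, -0.02, 0, 5.6, -3.9, 0, 100]
    - [0.006, -0.02, 0, 5.6, -3.9, 0, 100]
    - [0.006, -0.02, 0, 5.6, -3.9, 0, 100]
    - [0.006, -0.02, 0, 0, 0, -5, 100]

```text
clock: 12.48
tcp_pos: [0.522, -0.4087, 0.2396]
orientation: [0.905, 0.424, 0.002, -0.002]
contact_force: [1.2, -0.0, 0.0]
gripper_width: 0.0875
finger_force: 0.0
```

```bash
cat > dial.py <<'E'
from st import *
pt=look('top')
dark=(pt['pixels'][170:230,345:405].max(2)<60).astype(np.uint8)
E
python3 - <<'E'
from st import *
pt=look('top');ps=look('side')
save({'pixels':np.hstack([cv2.resize(ps['pixels'][120:300,210:410],(400,360)),cv2.resize(pt['pixels'][140:290,260:427],(400,360))])},'p5.png')
D0=unp(pt,[373.7,197.5],.085);st([0,0,-1],[.643,-.766,0],[D0[0],D0[1],.095]);print(D0)
# red dot & white line from top0 picture
im=cv2.cvtColor(cv2.imread('pics/top0.png'),cv2.COLOR_BGR2HSV)[170:205,345:405]
m=((im[...,1]>120)&((im[...,0]<10)|(im[...,0]>170))&(im[...,2]>100)); ys,xs=np.nonzero(m)
q=[xs.mean()+345,ys.mean()+170];v=unp(pt,q,.074)-D0;print('red dot',q,'azimuth from dial',np.degrees(np.arctan2(v[1],v[0])),np.linalg.norm(v[:2]))
# tower corners from crop
for c in((675,38),(785,155),(668,268),(553,150)):
    print(unp(pt,[280+(c[0]-300)/4,160+c[1]/4],.074).round(4))
E
```

```text
12.58 [ 0.5221 -0.4094  0.2371] [-3.710e-01  3.370e-01  4.000e-03  1.000e-03 -1.243e+00  2.807e+00] w 0.0876 F [ 0.4 -0.6  0.1]
turn [-0.08 -0.33 -9.58] shift [ 0.0076 -0.0024 -0.1421]
[ 0.52966179 -0.41179413  0.085     ]
red dot [np.float64(380.5), np.float64(181.5)] azimuth from dial -29.197168224191014 0.0431523487529949
[ 0.5958 -0.4184  0.074 ]
[ 0.5262 -0.4792  0.074 ]
[ 0.4623 -0.4083  0.074 ]
[ 0.5317 -0.3446  0.074 ]
```

View pics/p5.png

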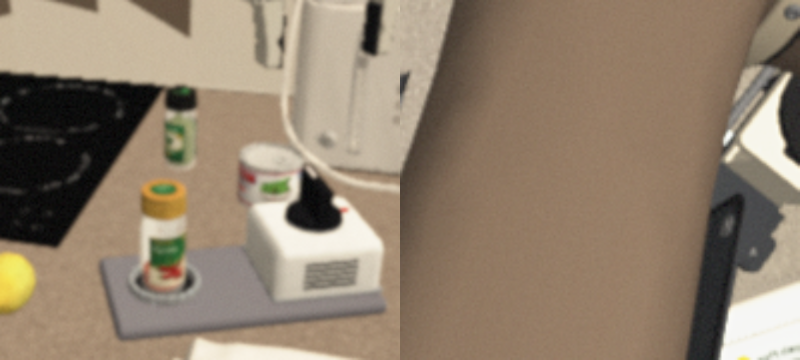

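The side half shows the jar standing in the seat (164,280 in the crop), the dial untouched, and green jar, tin and lemon in place. The arm covers the dial in the top half. The red dot's bearing (-29°) confirms the dial's rest bearing of 40°.

```bash
python3 - <<'E'
from h import *
p=look('side')
for X in([.522,-.409,.237],[.522,-.409,.3],[.53,-.412,.119],[.53,-.412,.085]): print(X,proj(p,X).round(1))
q=p['pixels'].copy()
o=cv2.cvtColor(cv2.imread('pics/side0.png'),cv2.COLOR_BGR2RGB)
d=(np.abs(q.astype(int)-o).max(2)>50);d=cv2.morphologyEx(d.astype(np.uint8),cv2.MORPH_OPEN,np.ones((3,3),np.uint8))
n,l,s,c=cv2.connectedComponentsWithStats(d)
print([s[i].tolist() for i in range(1,n) if s[i,4]>60])
# bar top: dark pixels near the dial
g=(q[190:235,340:400].max(2)<60).astype(np.uint8);n,l,s,c=cv2.connectedComponentsWithStats(g);print([ (s[i]+[340,190,0,0,0]).tolist() for i in range(1,n) if s[i,4]>40])
E
```

```text
[0.522, -0.409, 0.237] [369.1 150.4]
[0.522, -0.409, 0.3] [372.3 114.7]
[0.53, -0.412, 0.119] [366.7 209.5]
[0.53, -0.412, 0.085] [365.2 225.4]
[[0, 0, 7, 43, 199], [352, 0, 50, 34, 1392], [371, 35, 31, 8, 206], [356, 43, 48, 8, 294], [342, 48, 60, 44, 985], [313, 67, 120, 53, 2604], [328, 109, 8, 12, 79], [390, 119, 11, 30, 243], [335, 123, 7, 29, 131], [0, 179, 32, 83, 1776], [224, 180, 34, 30, 597], [281, 217, 20, 12, 151], [281, 229, 20, 21, 189], [281, 239, 22, 28, 474]]
[[354, 206, 26, 29, 471]]
```

Emit:
carry_out:
  plan:
    - [0.004, -0.001, -0.02, 0, 0, -5, 60]
    - [0.004, -0.001, -0.03, 0, -0.3, -4.6, 60]
    - [0, 0, -0.03, 0, 0, 0, 60]
    - [0, 0, -0.025, 0, 0, 0, 60]
    - [0, 0, -0.02, 0, 0, 0, 60]
    - [0, 0, -0.012, 0, 0, 0, 60]
    - [0, 0, -0.006, 0, 0, 0, 60]
    - [0, 0, 0, 0, 0, 0, 60]

```text
clock: 13.3
tcp_pos: [0.5306, -0.4065, 0.0932]
orientation: [0.938, 0.346, -0.001, -0.002]
contact_force: [0.6, 1.0, -0.8]
gripper_width: 0.0529
finger_force: 0.0
```

```bash
python3 - <<'E'
from st import *
st([0,0,-1],[.643,-.766,0],[.5295,-.4122,.092])
E
```

```text
13.3 [ 0.5306 -0.4065  0.0932] [-3.630e-01  4.540e-01 -1.630e-01 -1.000e-03 -9.580e-01  2.642e+00] w 0.0529 F [ 0.6  1.  -0.8]
turn [-0.13 -0.19 -0.53] shift [-0.0011 -0.0057 -0.0012]
```

Emit:
carry_out:
  plan:
    - [-0.001, -0.0055, -0.001, 0, 0, -0.5, 60]
    - [0, 0, 0, 0, 0, 0, 40]
    - [0, 0, 0, 0, 0, 0, 20]
    - [0, 0, 0, 0, 0, 0, 5]
    - [0, 0, 0, 0, 0, 0, 0]
    - [0, 0, 0, 0, 0, 0, 0]
    - [0, 0, 0, 0, 0, 0, 0]
    - [0, 0, 0, 0, 0, 0, 0]

```text
clock: 13.97
tcp_pos: [0.5308, -0.4139, 0.0936]
orientation: [0.94, 0.342, 0.0, 0.0]
contact_force: [0.1, -3.2, 1.5]
gripper_width: 0.0138
finger_force: 30.0
```

```bash
python3 - <<'E'
from st import *
st([0,0,-1],[.643,-.766,0],[.5295,-.4122,.092]); s=r.state();print(s['finger_force'],np.round(s['torque'],2))
E
```

```text
13.97 [ 0.5308 -0.4139  0.0936] [-0.373  0.458 -0.155 -0.    -0.957  2.642] w 0.0138 F [ 0.1 -3.2  1.5]
turn [0.01 0.03 0.02] shift [-0.0013  0.0017 -0.0016]
29.962821006774902 [-0.69 -0.25  0.09]
```

Emit:
carry_out:
  plan:
    - [0, 0, 0, 0, 0, -5, 0]
    - [0, 0, 0, 0, 0, -6, 0]
    - [0, 0, 0, 0, 0, -6, 0]
    - [0, 0, 0, 0, 0, -6, 0]
    - [0, 0, 0, 0, 0, -6, 0]
    - [0, 0, 0, 0, 0, -6, 0]

```text
clock: 14.47
tcp_pos: [0.5309, -0.4141, 0.0936]
orientation: [0.999, 0.041, 0.001, -0.0]
contact_force: [2.3, -5.1, -2.1]
gripper_width: 0.0139
finger_force: 30.0
```

```bash
python3 - <<'E'
from st import *
a=np.radians(-50-69);st([0,0,-1],[np.cos(a),np.sin(a),0],[.5295,-.4122,.092]); s=r.state();print(s['finger_force'],s['gripper_width'],np.round(s['torque'],2))
E
```

```text
14.47 [ 0.5309 -0.4141  0.0936] [-3.740e-01  4.580e-01 -1.550e-01 -1.000e-03 -9.560e-01  2.027e+00] w 0.0139 F [ 2.3 -5.1 -2.1]
turn [ 2.00e-02  1.00e-01 -3.37e+01] shift [-0.0014  0.0019 -0.0016]
29.954606294631958 0.01390323021103805 [-1.77 -0.8   0.2 ]
```

Emit:
carry_out:
  plan:
    - [0, 0, 0, 0, 0, -6, 0]
    - [0, 0, 0, 0, 0, -6, 0]
    - [0, 0, 0, 0, 0, -6, 0]
    - [0, 0, 0, 0, 0, -6, 0]
    - [0, 0, 0, 0, 0, -6, 0]
    - [0, 0, 0, 0, 0, -5, 0]
    - [0, 0, 0, 0, 0, 0, 0]
    - [0, 0, 0, 0, 0, 0, 0]

```text
clock: 15.13
tcp_pos: [0.5309, -0.4142, 0.0936]
orientation: [0.966, -0.259, 0.001, -0.0]
contact_force: [2.1, -6.1, -2.2]
gripper_width: 0.0139
finger_force: 30.0
```

```bash
python3 - <<'E'
from st import *
a=np.radians(-50-69);st([0,0,-1],[np.cos(a),np.sin(a),0],[.5295,-.4122,.092]); s=r.state();print(s['finger_force'],s['gripper_width'],np.round(s['torque'],2))
p=look('side');save({'pixels':cv2.resize(p['pixels'][120:300,210:410],(800,600))},'p6.png')
E
```

```text
15.13 [ 0.5309 -0.4142  0.0936] [-3.740e-01  4.570e-01 -1.560e-01 -1.000e-03 -9.550e-01  1.421e+00] w 0.0139 F [ 2.1 -6.1 -2.2]
turn [0.01 0.17 1.05] shift [-0.0014  0.002  -0.0016]
29.955823123455048 0.013947874284147992 [-1.98 -0.82  0.13]
```

View pics/p6.png

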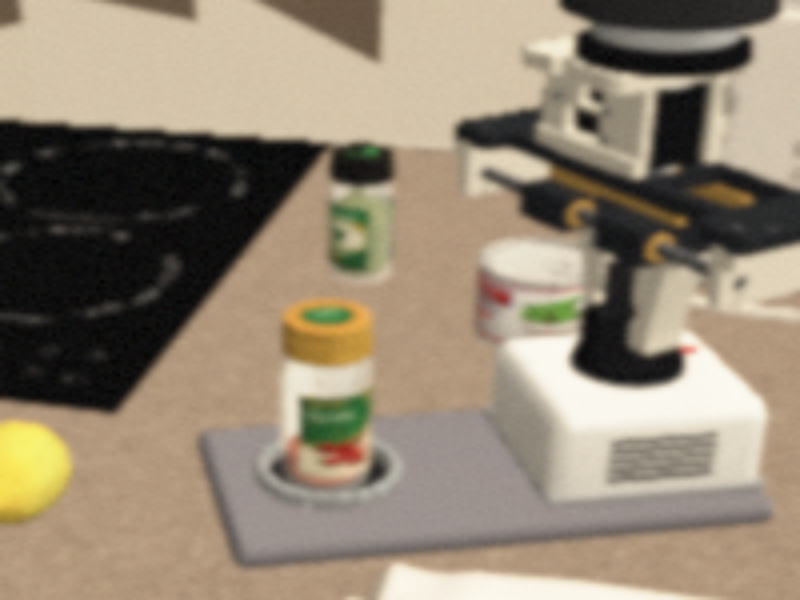

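The picture shows the fingers gripping the bar at (650,310), turned 70° with the red dot at the bar's end (688,350). The jar is upright in its seat (328,400) and the bystanders are untouched. Hold for a moment, then hand in.

Emit:
carry_out:
  plan:
    - [0, 0, 0, 0, 0, -0.5, 0]
    - [0, 0, 0, 0, 0, 0, 0]
    - [0, 0, 0, 0, 0, 0, 0]
    - [0, 0, 0, 0, 0, 0, 0]
    - [0, 0, 0, 0, 0, 0, 0]
    - [0, 0, 0, 0, 0, 0, 0]
    - [0, 0, 0, 0, 0, 0, 0]
    - [0, 0, 0, 0, 0, 0, 0]

```text
clock: 15.85
tcp_pos: [0.5309, -0.4143, 0.0936]
orientation: [0.965, -0.263, 0.001, -0.0]
contact_force: [2.1, -5.6, -1.8]
gripper_width: 0.0139
finger_force: 30.0
```

```bash
python3 -c "
from workcell import r
print(r.hand_in())"
```

```text
the job is handed in; nothing more can be done
None
```

The jar stands cap up and released in the shaker's seat, and the gripper is holding the dial in the third notch (turned about 70°, or 1.23 rad); I handed the job in at about 15.9 s, and no verdict was returned.

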